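Clamp a power-supply chassis in the assembly fixture and lock the carriage

TASK

Slide the blue carriage by its orange handle along its rails until the aluminium chassis is clamped snugly, square and with no gap, between the carriage and the fixed blue jaw at the other end of the fixture. Then, with the chassis clamped, slide the red lock on top of the carriage away from the orange handle, all the way to its end stop at the green bar. Leave the chassis lying flat on the bed, and leave the power driver, the blue parts bin and the spare transformer where they are.

Things in the scene. Friction and masses are not known exactly. Their poses are not given: they have to be found in the camera images.
- fixture: Fixed dark steel bed 250 (x) x 400 (y) mm, y -210 to +190, top at z 20 mm; origin on the bench. Its y is the slide direction, carriage end to fixed jaw. Steel rails along y at x = +-108 mm, 14 wide, tops at z 34. Fixed blue jaw 190 (x) x 22 (y) mm, top at z 72, clamping face at y = +150 facing -y.
- fixed_jaw (a point): Middle of the fixed jaw's clamping face, 45 mm above the bench.
- carriage (a joint): Slide of the blue carriage along fixture +y, m: 0 open, 0.140 end of travel; 0.130 with the chassis clamped on the fixed jaw. 3 N friction, stays put. Carriage: bridge 246 (x) x 80 (y) mm, top z 66, middle at fixture y = -150 mm + joint; aluminium jaw plate 170 mm wide, z 23 to 73, its clamping face 40 mm to +y of the middle.
- carriage_grip (a point): Point to grip the orange handle on the carriage: fixture x = -50 mm, y = -150 mm + carriage joint, z = 98 mm. Handle block 46 (x) x 30 (y) mm, z 72 to 116 mm, on a short stem; the carriage top below it is at z = 66 mm. Axes as the fixture's.
- lock (a joint): Slide of the red lock on top of the carriage along the fixture's +x (away from the orange handle), in m: 0 = open end, 0.045 = locked end stop next to the green bar. About 1.5 N of friction, stays where it is left.
- lock_grip (a point): Point to grip the red lock: fixture x = 22 mm + lock joint, y = -154 mm + carriage joint, z = 98 mm. Upright red block 18 (x) x 28 (y) mm, z 72.5 to 112 mm (foot 26 mm in x up to z 78.5), on an aluminium track with its top at z 72 mm. Axes as the fixture's.
- chassis: Loose aluminium tray 160 (x) x 130 (y) x 45 mm, 0.7 kg, walls along x at y = +-65 mm, carrying a round silver transformer with black top (about 49 mm above the underside) and black heat sinks. It lies on the fixture bed between the jaws, up to 35 mm short of the fixed jaw and slightly askew. Origin: centre of underside.
- driver: Bystander: orange and black power driver lying on the bench, 250 mm long along its x, 40 mm thick, origin under its middle.
- part_bin: Bystander: blue open parts bin 150 x 110 x 70 mm, origin at the centre of its underside.
- spare_transformer: Bystander: round silver transformer with a black top, 82 mm across, 45 mm high, origin at the centre of its underside.
Things that resemble listed ones, but are neither listed nor needed, are in the scene too. Leave any pink or yellow look-alike of the chassis alone.

How it is judged:
By the outcome, as a careful person would: the job done as asked, in the order asked, and still so for the second after the job is handed in, with the robot touching nothing.
It also fails if it takes over 45 s, if anything falls off the work surface, if the arm or the gripper's body presses on something with over 40 N, if the wrist force passes 120 N, or if a joint passes its speed limit or range.

ROBOT

A 6-joint arm with a two-finger parallel gripper is mounted at the origin on the work surface. World frame = base frame: x ahead of the robot, y to its left, z up, the work surface at z = 0. Lengths are in m, angles in degrees, forces in N, time in s.
With the tool pointing down it reaches from about 0.4 to 0.825 m from the base axis. Payload 7 kg.
Tool frame: the origin (TCP) lies midway between the tips of the shut fingers; the grasp point (between the pads) lies 19 mm behind it; z points along the fingers, y is the line along which they close (so a half turn about z gives the same grasp; the last joint's range is limited). The gripper opens to 88 mm and grips with 3 to 60 N. Pads are 19 mm wide; open, the fingers measure 130 mm over their backs; the gripper's body (78 mm by 193 mm) begins 47 mm behind the grasp point.
Start: joints at [-52.592, 20.546, 0.682, 0, -70.136, -16.507], TCP at [0.241, -0.631, 0.227] pointing down, gripper open.
Joint ranges: [-176.03, 176.03], [-82.01, 121.73], [-58.28, 71.71], [-173.87, 95.51], [-174.79, -0.11], [-173.66, 173.66]. Speed limits (degrees/s): [136.94, 136.94, 172.46, 180, 180, 180].

INTERFACE

Orientations are given as [roll, pitch, yaw] about the fixed x, y, z axes, in that order (R = Rz(yaw) Ry(pitch) Rx(roll)).
In Python, from plant import get_state, optics, order gives the robot as it stands. The module is installed in compiled form; this text tells all that it offers.
- The arm moves only by the tool send_rows, never from a script. Its argument "moves" is a list of rows, each an object with "slide": the shift along the tool's x, y, z as a fraction of full scale, a list of three; "turn": the turn about the tool's z as a fraction of full scale; "gripper": the opening, from 0 (shut) to 1 (fully open). A call has exactly 5 rows; each row is the pose to reach, as a shift and turn from the pose commanded when the call began, along the tool's axes at that moment; what a row does not reach only later rows make up. Full scale, the value 1, is 150 mm for a shift and 90 degrees for a turn. A row lasts 1/12 s, in which the tool goes at most 41.7 mm and 7.16 degrees, less where a joint would pass 70% of its speed; a pose out of reach is approached as far as the arm can. A call with a number of a shift or a turn outside -1 to 1 is refused whole. A call with a gripper value outside its range is refused whole. The fingers move at their own pace and stop on an object; "newtons" is the grip in N (left out, the last holds). Time passes only in rows, so rows that repeat a pose let the fingers close, or fill a call up. It gives the time, the measured TCP pose, the force, the opening and the grip force at its end, in the units of the state.
- get_state(): the state, without advancing time (a new reading comes with each control period).
- optics.capture(name): name is "scene" or "top" or "wrist"; returns a dict with "img" (420x560x3 uint8, red, green, blue), "intrinsics" (3x3 intrinsics, pixels), "origin" and "attitude" of the camera in the world. Camera axes: x right, y down, z forward; pixel columns grow to the right and rows downward; lengths in m; the calibration is good to about 2 mm. A picture is of the moment at which its call begins. There is no depth.
- order.close_job(): hands the job in; it is judged then, once.
Trained networks look in the newest picture that a camera, given by its name, has taken for a name from the list of things; names that differ only in an ending like _2 or _b are one class to them, and where a whole thing is asked for, a point or a joint stands for the part that bears it (a point fixed in the world has none). Each returns a list of dicts, best first, with "p" (0 to 1); they miss things now and then, are a little off and sometimes report something else, mostly with a low value. They report only what shows in the picture. A call takes as long as a camera call. They do not tell look-alikes from the thing itself.
- optics.look_for(camera, name): "location" ([x, y, z] in m, in world coordinates, good to about 4 mm: the middle of the surface that is visible of it).
The state is a dict: "time_s": time; "joints": joint angles; "qd": joint speeds; "joint_torque": joint torques, N m; "tcp_pos": TCP position; "eef_rot": TCP orientation; "contact_force": force on the tool from outside, world axes, zero at the start; "moment": the same for the moment, N m; "gripper_width": finger opening in m; "gripper_force": force on a finger pad.
Only numpy, scipy, OpenCV 4.12 (cv2) and the standard library are available. Lean on these libraries where they do the work, as an engineer would, in place of code of your own. Each camera call takes 0.05 s, during which the arm holds its last target. There are 200 camera calls.

## Working session

There is one attempt and no reset: what is moved stays moved. The work goes in short steps, Python scripts to look and compute and a tool call to move; the robot and the scene stay as the last step left them, time stands still between calls to the robot, and variables do not carry over. Pictures are saved under pics/ and viewed, at most 10 in all, crops included, and the job is handed in when it is done.

Besides the shell and the picture viewer there is one more tool, called as name([rows], argument=value, ...), one row to a line, values as JSON. send_rows: Moves the arm, as the interface text tells. Shift numbers are shares of 150 mm and turn numbers shares of 90 degrees, none past 1 either way. Its arguments: {"type":"object","properties":{"moves":{"type":"array"},"newtons":{"type":"number"}},"required":["moves"]}

```bash
mkdir -p pics; cat > h.py <<'E'
import numpy as np, cv2
from plant import get_state, optics, order
def cap(n,f=None):
    c=optics.capture(n)
    if f: cv2.imwrite('pics/'+f,c['img'][:,:,::-1])
    return c
def rot(c):
    from scipy.spatial.transform import Rotation as R
    a=np.array(c['attitude'],float)
    return a if a.shape==(3,3) else R.from_euler('xyz',a,degrees=True).as_matrix()
def proj(c,p):
    q=rot(c).T@(np.array(p)-c['origin']); q=np.array(c['intrinsics'])@q; return q[:2]/q[2]
def ray(c,u,v,z):
    d=rot(c)@np.linalg.inv(c['intrinsics'])@[u,v,1]; o=np.array(c['origin']); return o+d*(z-o[2])/d[2]
E
python3 - <<'E'
from h import *
for n in ('top','scene'):
    c=cap(n,n+'0.png'); print(n,c['origin'],c['attitude'])
    for t in ('fixture','carriage','carriage_grip','lock','lock_grip','chassis','driver','part_bin','spare_transformer'):
        print(t,[(np.round(d['location'],3).tolist(),round(d['p'],2),proj(c,d['location']).round().tolist()) for d in optics.look_for(n,t)[:3]])
s=get_state();print({k:s[k] for k in('time_s','tcp_pos','eef_rot','gripper_width')})
E
```

```text
top [ 0.30848472 -0.04023073  1.72288254] [-174.10365365    0.55163962  -89.45075039]
fixture [([0.561, -0.015, 0.017], 0.64, [289.0, 192.0])]
carriage [([0.575, -0.103, 0.066], 0.83, [314.0, 186.0])]
carriage_grip [([0.574, -0.101, 0.068], 0.89, [313.0, 186.0])]
lock [([0.629, 0.363, 0.043], 0.61, [180.0, 171.0])]
lock_grip [([0.568, 0.114, 0.042], 0.42, [251.0, 189.0]), ([0.606, -0.103, 0.114], 0.38, [315.0, 174.0])]
chassis [([0.282, 0.23, 0.02], 0.84, [217.0, 271.0]), ([0.304, -0.271, 0.024], 0.75, [362.0, 266.0]), ([0.566, 0.113, 0.041], 0.69, [251.0, 189.0])]
driver [([0.38, 0.4, 0.03], 0.76, [168.0, 242.0])]
part_bin [([0.465, -0.483, 0.024], 0.92, [423.0, 220.0])]
spare_transformer [([0.627, 0.362, 0.042], 0.89, [181.0, 171.0])]
scene [1.27918432 0.91228168 0.85634514] [-122.50415147   -0.20439076  140.45294021]
fixture [([0.602, -0.002, 0.034], 0.65, [256.0, 240.0])]
carriage [([0.598, -0.081, 0.063], 0.84, [242.0, 221.0]), ([0.617, -0.096, 0.094], 0.15, [234.0, 212.0])]
carriage_grip [([0.6, -0.076, 0.068], 0.83, [242.0, 220.0])]
lock []
lock_grip []
chassis [([0.295, 0.24, 0.031], 0.92, [381.0, 239.0]), ([0.677, -0.302, 0.03], 0.77, [186.0, 209.0]), ([0.322, -0.254, 0.032], 0.77, [274.0, 183.0])]
driver [([0.391, 0.415, 0.031], 0.69, [409.0, 281.0]), ([0.605, -0.002, 0.034], 0.69, [255.0, 240.0])]
part_bin [([0.471, -0.452, 0.04], 0.63, [212.0, 174.0])]
spare_transformer [([0.642, 0.377, 0.036], 0.79, [335.0, 314.0]), ([0.617, -0.093, 0.094], 0.53, [234.0, 213.0])]
{'time_s': 1.0, 'tcp_pos': array([ 0.24081064, -0.630552  ,  0.22655532]), 'eef_rot': array([-1.79999311e+02,  2.71517082e-03, -1.59101122e+02]), 'gripper_width': 0.08808823532192962}
```

View pics/top0.png

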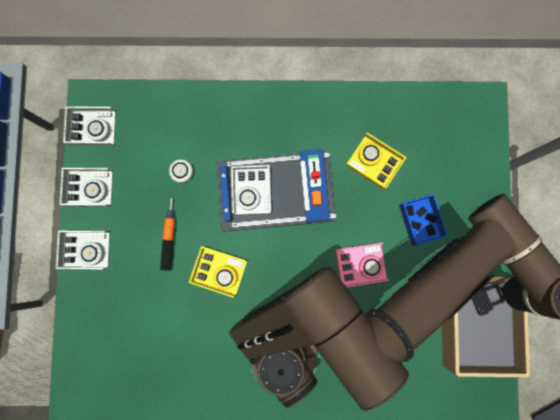

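View pics/scene0.png

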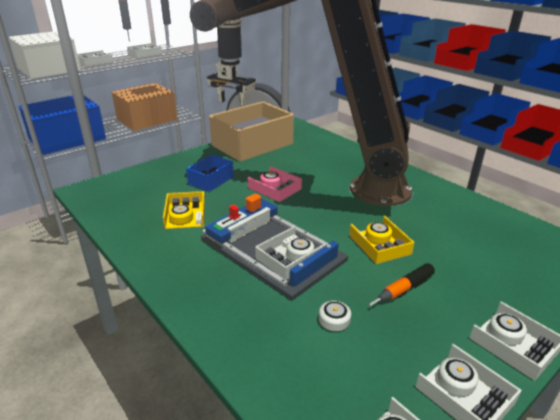

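The fixture is in the middle of the top view. The blue carriage is at about (315,186), the orange handle at (317,198), the red lock at (315,174) and the fixed jaw at (226,193). The silver tray at (251,189) is the chassis: it is the only one on the fixture bed. The others are yellow (377,160), yellow (218,271), pink (362,265) and three silver trays on the left at x≈85, off the fixture. I'll confirm this in an enlarged crop.

```bash
python3 - <<'E'
from h import *
c=cap('top'); im=c['img'][:,:,::-1]
cv2.imwrite('pics/crop1.png',cv2.resize(im[140:240,205:345],None,fx=5.7,fy=5.7,interpolation=cv2.INTER_CUBIC))
hsv=cv2.cvtColor(c['img'],cv2.COLOR_RGB2HSV)
roi=np.zeros((420,560),np.uint8); roi[140:240,205:345]=255
def blob(lo,hi,z,n):
    m=cv2.inRange(hsv,np.array(lo),np.array(hi))&roi
    k,_,st,ce=cv2.connectedComponentsWithStats(m)
    for i in range(1,k):
        if st[i,4]>15: 
            pts=np.argwhere(_==i)[:,::-1].astype(np.float32); r=cv2.minAreaRect(pts)
            print(n,st[i,4],ce[i].round(1),ray(c,*ce[i],z).round(4),np.round(r[1],1),round(r[2],1))
blob([6,150,120],[18,255,255],.116,'orange'); blob([0,150,100],[4,255,255],.112,'red'); blob([105,120,60],[125,255,255],.068,'blue')
E
```

```text
orange 113 [316.2 197.7] [ 0.5275 -0.1085  0.116 ] [13.4  8.3] 81.9
red 50 [314.9 174.9] [ 0.6045 -0.1038  0.112 ] [8. 6.] 90.0
blue 810 [317.  190.6] [ 0.5584 -0.1131  0.068 ] [70.9 23.4] 85.1
blue 357 [225.3 192.6] [0.5489 0.2001 0.068 ] [54.5  7.4] 85.6
```

View pics/crop1.png

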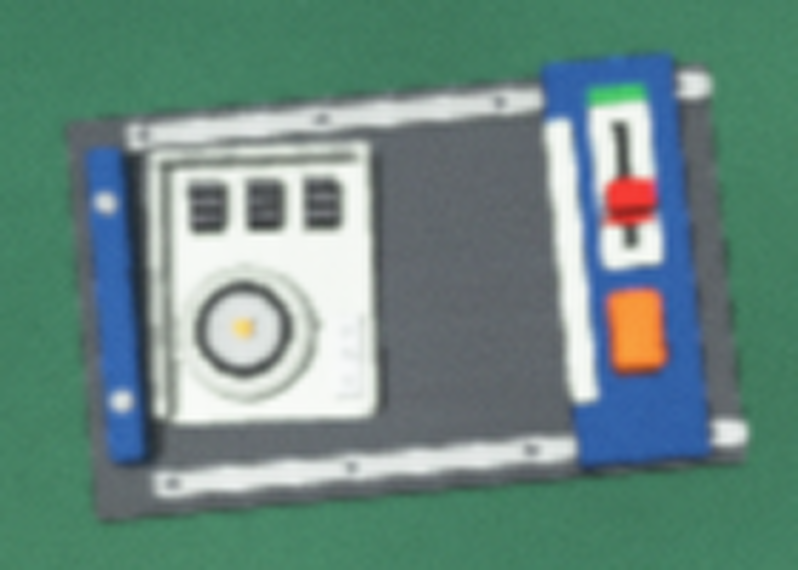

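The crop confirms it. The silver tray at crop (260,280) lies on the bed between the jaws, with the orange handle at (637,330), the red lock at (630,200) and the green bar at (617,95). Fixture yaw is about 5.2°. Moving above the handle.

send_rows([
  {"slide":[-0.2,0.17,0],"turn":0,"gripper":1},
  {"slide":[-0.4,0.34,0],"turn":0,"gripper":1},
  {"slide":[-0.6,0.51,0],"turn":0,"gripper":1},
  {"slide":[-0.8,0.68,0],"turn":0,"gripper":1},
  {"slide":[-1,0.85,0],"turn":0,"gripper":1},
])

```text
time_s: 1.47
tcp_pos: [0.3358, -0.4564, 0.2266]
eef_rot: [-180.0, 0.0, -159.1]
contact_force: [1.5, 0.5, 0.5]
gripper_width: 0.0878
gripper_force: 0.0
```

send_rows([
  {"slide":[-0.2,0.17,0],"turn":0,"gripper":1},
  {"slide":[-0.4,0.34,0],"turn":0,"gripper":1},
  {"slide":[-0.6,0.51,0],"turn":0,"gripper":1},
  {"slide":[-0.8,0.68,0],"turn":0,"gripper":1},
  {"slide":[-1,0.85,0],"turn":0,"gripper":1},
])

```text
time_s: 1.88
tcp_pos: [0.4306, -0.2835, 0.227]
eef_rot: [-180.0, 0.0, -159.1]
contact_force: [1.1, -1.1, 0.2]
gripper_width: 0.0876
gripper_force: 0.0
```

send_rows([
  {"slide":[-0.2,0.17,0],"turn":0.04,"gripper":1},
  {"slide":[-0.4,0.34,0],"turn":0.08,"gripper":1},
  {"slide":[-0.6,0.51,0],"turn":0.12,"gripper":1},
  {"slide":[-0.8,0.68,0],"turn":0.15,"gripper":1},
  {"slide":[-1,0.85,0],"turn":0.175,"gripper":1},
])

```text
time_s: 2.3
tcp_pos: [0.5253, -0.1107, 0.227]
eef_rot: [180.0, 0.1, -175.0]
contact_force: [0.6, -1.4, 0.4]
gripper_width: 0.0875
gripper_force: 0.0
```

```bash
cat >> h.py <<'E'
def togo(p,yaw=None):
    from scipy.spatial.transform import Rotation as R
    s=get_state(); r=R.from_euler('xyz',s['eef_rot'],degrees=True).as_matrix()
    print('t',round(s['time_s'],2),'tcp',np.round(s['tcp_pos'],4),'rot',np.round(s['eef_rot'],2),'F',np.round(s['contact_force'],1),'w',round(s['gripper_width'],4))
    print('slide',np.round(r.T@(np.array(p)-s['tcp_pos'])/.15,3), 'turn',None if yaw is None else np.round(-(((yaw-s['eef_rot'][2])+180)%360-180)/90,3))
E
python3 - <<'E'
from h import *
c=cap('wrist','w1.png'); print(c['origin'],c['attitude'])
for t in ('carriage_grip','lock_grip'):
    print(t,[(np.round(d['location'],3).tolist(),round(d['p'],2),proj(c,d['location']).round().tolist()) for d in optics.look_for('wrist',t)[:3]])
togo([.5275,-.1085,.079],-174.83)
E
```

```text
[ 0.45012535 -0.11768631  0.38552691] [ 1.63905457e+02 -2.35858169e-02  9.49679478e+01]
carriage_grip [([0.541, -0.108, 0.065], 0.78, [285.0, 206.0])]
lock_grip [([0.594, -0.103, 0.087], 0.81, [286.0, 268.0])]
t 2.45 tcp [ 0.5258 -0.1104  0.2264] rot [ 180.      0.   -174.64] F [ 0.3 -0.5 -0.2] w 0.0874
slide [-0.012  0.012  0.983] turn 0.002
```

View pics/w1.png

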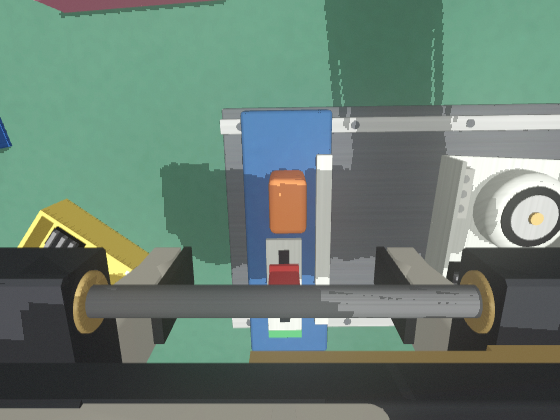

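The wrist view shows the handle at (287,202), the lock at (284,275), and the rails parallel to the image rows. I'll refine the handle's position and the yaw from colour.

```bash
python3 - <<'E'
from h import *
c=cap('wrist'); hsv=cv2.cvtColor(c['img'],cv2.COLOR_RGB2HSV)
m=cv2.inRange(hsv,(5,150,100),(18,255,255)); m[245:]=0
ys,xs=np.nonzero(m); print('orange',xs.min(),xs.max(),ys.min(),ys.max())
x0,x1=[np.median([f(xs[ys==r]) for r in range(190,222)]) for f in (np.min,np.max)]
print('edges y', ray(c,x0,205,.116)[:2],ray(c,x1+1,205,.116)[:2],'row prof',hsv[165:240:3,287,2])
b=cv2.inRange(hsv,(105,120,50),(125,255,255))
L=[(r,np.nonzero(b[r])[0].min()) for r in range(115,240) if b[r,230:300].any() and np.nonzero(b[r])[0].min()>220]
L=np.array(L); P=np.array([ray(c,x,r,.066)[:2] for r,x in L]); k=np.polyfit(P[:,0],P[:,1],1); print('yaw',np.degrees(np.arctan(k[0])), 'edge y at x=.5275',np.polyval(k,.5275))
togo([.5275,-.1085,.079])
E
```

```text
orange 269 304 195 232Traceback (most recent call last):
  File "<stdin>", line 5, in <module>
    return _wrapreduction(a, np.minimum, 'min', axis, None, out,
                          keepdims=keepdims, initial=initial, where=where)
    return ufunc.reduce(obj, axis, dtype, out, **passkwargs)
           ~~~~~~~~~~~~^^^^^^^^^^^^^^^^^^^^^^^^^^^^^^^^^^^^^
ValueError: zero-size array to reduction operation minimum which has no identity
```

```bash
python3 - <<'E'
from h import *
c=cap('wrist'); hsv=cv2.cvtColor(c['img'],cv2.COLOR_RGB2HSV)
m=cv2.inRange(hsv,(2,130,60),(18,255,255)); m[245:]=0; m[:160]=0; m[:,:255]=0; m[:,320:]=0
E=[]
for r in range(170,236,4):
    q=np.nonzero(m[r])[0]
    if len(q): print(r,q.min(),q.max(),hsv[r,287])
h=(.5275,-.1085); a=np.radians(5.17)
for x,y in((-23,-15),(23,-15),(23,15),(-23,15)):
    print(proj(c,[h[0]+(x*np.cos(a)-y*np.sin(a))/1e3,h[1]+(x*np.sin(a)+y*np.cos(a))/1e3,.116]).round(1))
b=cv2.inRange(hsv,(105,120,50),(125,255,255)); b[:,:225]=0
P=np.array([ray(c,np.nonzero(b[r])[0].min(),r,.066)[:2] for r in range(120,235)]); k=np.polyfit(P[:,0],P[:,1],1); print('yaw',np.degrees(np.arctan(k[0])),'mid y at handle',np.polyval(k,h[0])+.04*np.cos(a))
E
```

```text
174 276 301 [  9 131 163]
178 272 304 [ 10 134 167]
182 271 306 [ 13 140 249]
186 270 306 [ 11 144 197]
190 270 306 [ 11 145 197]
194 270 306 [ 11 148 196]
198 270 306 [ 11 148 197]
202 270 306 [ 12 148 196]
206 270 306 [ 12 149 197]
210 270 306 [ 12 150 197]
214 271 306 [ 11 150 196]
218 271 306 [ 12 152 196]
222 271 306 [ 12 150 195]
226 271 306 [ 12 152 194]
230 272 305 [ 12 152 195]
[268.1 178.8]
[268.7 235.3]
[306.1 235.3]
[307.3 178.9]
yaw 6.3913859359355225 mid y at handle -0.10644977516306883
```

send_rows([
  {"slide":[0,0.012,0.2],"turn":0,"gripper":1},
  {"slide":[0,0.012,0.4],"turn":0,"gripper":1},
  {"slide":[0,0.012,0.6],"turn":0,"gripper":1},
  {"slide":[0,0.012,0.8],"turn":0,"gripper":1},
  {"slide":[0,0.012,0.98],"turn":0,"gripper":1},
], newtons=40)

```text
time_s: 2.97
tcp_pos: [0.5235, -0.1123, 0.0783]
eef_rot: [180.0, 0.0, -175.0]
contact_force: [-0.1, 0.1, -0.5]
gripper_width: 0.0878
gripper_force: 0.0
```

send_rows([
  {"slide":[0,0,0],"turn":0,"gripper":0.2},
  {"slide":[0,0,0],"turn":0,"gripper":0.2},
  {"slide":[0,0,0],"turn":0,"gripper":0.2},
  {"slide":[0,0,0],"turn":0,"gripper":0.2},
  {"slide":[0,0,0],"turn":0,"gripper":0.2},
])

```text
time_s: 3.38
tcp_pos: [0.5256, -0.111, 0.0814]
eef_rot: [-180.0, 0.2, -174.9]
contact_force: [-0.0, -0.2, 0.2]
gripper_width: 0.0596
gripper_force: 0.0
```

send_rows([
  {"slide":[0,0,0],"turn":0,"gripper":0.2},
  {"slide":[0,0,0],"turn":0,"gripper":0.2},
  {"slide":[0,0,0],"turn":0,"gripper":0.2},
  {"slide":[0,0,0],"turn":0,"gripper":0.2},
  {"slide":[0,0,0],"turn":0,"gripper":0.2},
])

```text
time_s: 3.8
tcp_pos: [0.5248, -0.1106, 0.0799]
eef_rot: [180.0, 0.0, -174.8]
contact_force: [-1.0, 2.5, 4.2]
gripper_width: 0.0303
gripper_force: 40.0
```

send_rows([
  {"slide":[0,0.12,0],"turn":0,"gripper":0.2},
  {"slide":[0,0.24,0],"turn":0,"gripper":0.2},
  {"slide":[0,0.36,0],"turn":0,"gripper":0.2},
  {"slide":[0,0.48,0],"turn":0,"gripper":0.2},
  {"slide":[0,0.6,0],"turn":0,"gripper":0.2},
])

```text
time_s: 4.22
tcp_pos: [0.5156, -0.0214, 0.0799]
eef_rot: [-179.9, -0.1, -174.8]
contact_force: [-3.5, -4.4, 5.8]
gripper_width: 0.03
gripper_force: 40.0
```

send_rows([
  {"slide":[0,0.04,0],"turn":0,"gripper":0.2},
  {"slide":[0,0.08,0],"turn":0,"gripper":0.2},
  {"slide":[0,0.12,0],"turn":0,"gripper":0.2},
  {"slide":[0,0.16,0],"turn":0,"gripper":0.2},
  {"slide":[0,0.2,0],"turn":0,"gripper":0.2},
])

```text
time_s: 4.63
tcp_pos: [0.5126, 0.0077, 0.0798]
eef_rot: [-179.9, -0.1, -174.8]
contact_force: [-4.4, -7.1, 7.2]
gripper_width: 0.0297
gripper_force: 40.0
```

```bash
python3 - <<'E'
from h import *
cap('wrist','w2.png'); c=cap('top','t2.png')
im=c['img'][:,:,::-1]
a=np.radians(5.2); togo([.5256-.13*np.sin(a),-.1095+.13*np.cos(a),.08],-174.8)
E
```

```text
t 4.73 tcp [0.5126 0.0086 0.0799] rot [-1.7996e+02 -1.1000e-01 -1.7479e+02] F [-7.3  1.   9.4] w 0.03
slide [-0.015  0.075 -0.001] turn 0.0
```

View pics/w2.png

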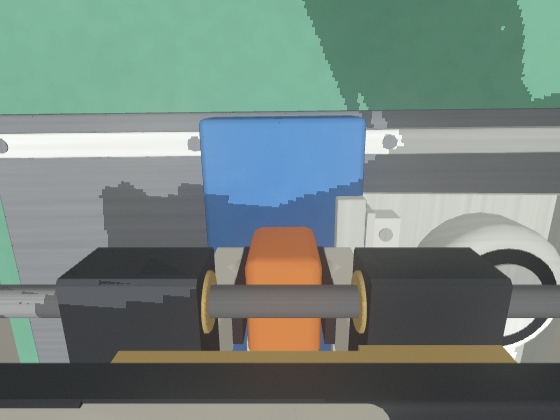

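The jaw plate at (350,220) is now against the chassis wall at (383,230), with about 11 mm left. Pushing slowly.

send_rows([
  {"slide":[0,0.015,0],"turn":0,"gripper":0.2},
  {"slide":[0,0.03,0],"turn":0,"gripper":0.2},
  {"slide":[0,0.045,0],"turn":0,"gripper":0.2},
  {"slide":[0,0.06,0],"turn":0,"gripper":0.2},
  {"slide":[0,0.07,0],"turn":0,"gripper":0.2},
])

```text
time_s: 5.15
tcp_pos: [0.5116, 0.0176, 0.0798]
eef_rot: [-179.9, -0.1, -174.8]
contact_force: [-3.9, -7.7, 8.7]
gripper_width: 0.0301
gripper_force: 40.0
```

send_rows([
  {"slide":[0,0.005,0],"turn":0,"gripper":0.2},
  {"slide":[0,0.01,0],"turn":0,"gripper":0.2},
  {"slide":[0,0.015,0],"turn":0,"gripper":0.2},
  {"slide":[0,0.015,0],"turn":0,"gripper":0.2},
  {"slide":[0,0.015,0],"turn":0,"gripper":0.2},
])

```text
time_s: 5.57
tcp_pos: [0.5115, 0.0179, 0.0798]
eef_rot: [-179.7, -0.2, -174.8]
contact_force: [0.5, -19.9, 5.0]
gripper_width: 0.03
gripper_force: 40.0
```

The carriage has stalled with 20 N after about 129 mm of travel. A little more push to seat it, then I'll check.

send_rows([
  {"slide":[0,0.005,0],"turn":0,"gripper":0.2},
  {"slide":[0,0.01,0],"turn":0,"gripper":0.2},
  {"slide":[0,0.01,0],"turn":0,"gripper":0.2},
  {"slide":[0,0.01,0],"turn":0,"gripper":0.2},
  {"slide":[0,0.01,0],"turn":0,"gripper":0.2},
])

```text
time_s: 5.98
tcp_pos: [0.5115, 0.0179, 0.0797]
eef_rot: [-179.6, -0.2, -174.8]
contact_force: [4.2, -28.2, 3.9]
gripper_width: 0.03
gripper_force: 40.1
```

```bash
python3 - <<'E'
from h import *
c=cap('scene'); im=c['img'][:,:,::-1]
cv2.imwrite('pics/s3.png',cv2.resize(im[190:310,190:360],None,fx=4.6,fy=4.6,interpolation=cv2.INTER_CUBIC))
togo([.5,0,.08])
E
```

```text
t 6.03 tcp [0.5115 0.0179 0.0798] rot [-179.64   -0.2  -174.83] F [  4.4 -28.6   2.8] w 0.0298
slide [ 0.087 -0.112 -0.001] turn None
```

View pics/s3.png

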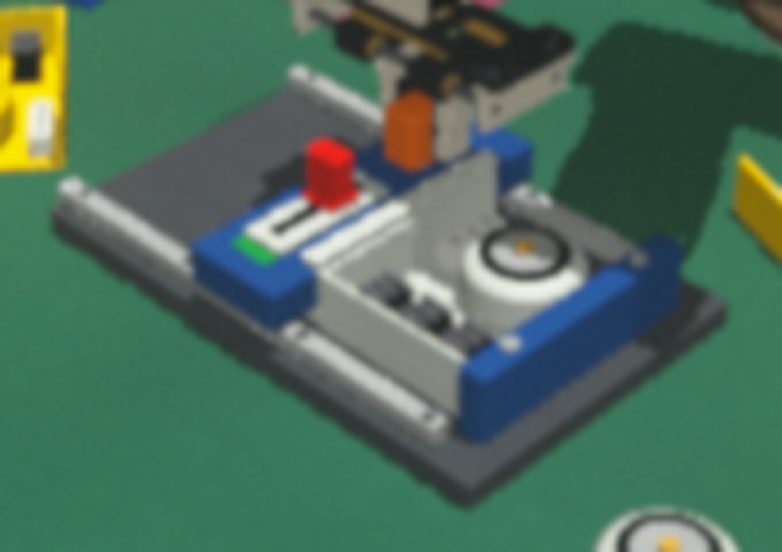

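The chassis is clamped with no gap: jaw plate at crop (360,230) and fixed jaw at (560,330) both touch it, and it looks square. Next I'll ease off and release the handle. Then I'll move sideways into the 40 mm gap between handle and lock, shut the fingers there, and push the lock towards the green bar. That way nothing loads the carriage in y.

send_rows([
  {"slide":[0,-0.008,0],"turn":0,"gripper":0.2},
  {"slide":[0,-0.016,0],"turn":0,"gripper":0.2},
  {"slide":[0,-0.016,0],"turn":0,"gripper":1},
  {"slide":[0,-0.016,0],"turn":0,"gripper":1},
  {"slide":[0,-0.016,0],"turn":0,"gripper":1},
])

```text
time_s: 6.45
tcp_pos: [0.5128, 0.0205, 0.0795]
eef_rot: [180.0, 0.0, -174.9]
contact_force: [0.2, 0.0, 0.4]
gripper_width: 0.0442
gripper_force: 0.0
```

send_rows([
  {"slide":[0,0,0],"turn":0,"gripper":1},
  {"slide":[0,0,0],"turn":0,"gripper":1},
  {"slide":[0,0,0],"turn":0,"gripper":1},
  {"slide":[0,0,0],"turn":0,"gripper":1},
  {"slide":[0,0,0],"turn":0,"gripper":1},
])

```text
time_s: 6.87
tcp_pos: [0.5127, 0.0205, 0.0795]
eef_rot: [180.0, -0.0, -174.8]
contact_force: [-0.3, 0.4, -0.8]
gripper_width: 0.0778
gripper_force: 0.0
```

```bash
python3 - <<'E'
from h import *
c=cap('wrist'); hsv=cv2.cvtColor(c['img'],cv2.COLOR_RGB2HSV)
# carriage point from original handle + 130 mm
a=np.radians(5.2); u=np.array([np.cos(a),np.sin(a),0]); v=np.array([-np.sin(a),np.cos(a),0])
h=np.array([.5268,-.1085,.080])+.13*v; print('handle',h)
m=cv2.inRange(hsv,(2,130,60),(18,255,255)); m[:,:200]=0; m[:,380:]=0; ys,xs=np.nonzero(m); print(ys.min(),ys.max(),xs.min(),xs.max(),[proj(c,h+np.array([0,0,.036])+x*u+y*v).round() for x,y in((-.023,-.015),(-.023,.015))])
togo(h+.043*u-.002*v,-174.8)
E
```

```text
handle [0.51501776 0.02096497 0.08      ]
225 350 238 314 [array([244., 258.]), array([325., 257.])]
t 6.92 tcp [0.5127 0.0205 0.0795] rot [ 180.      0.   -174.84] F [-0.2  0.1  0.6] w 0.0813
slide [-0.302 -0.012 -0.003] turn -0.0
```

send_rows([
  {"slide":[-0.08,-0.01,0],"turn":0,"gripper":1},
  {"slide":[-0.16,-0.02,0],"turn":0,"gripper":1},
  {"slide":[-0.24,-0.025,0],"turn":0,"gripper":1},
  {"slide":[-0.295,-0.025,0],"turn":0,"gripper":1},
  {"slide":[-0.295,-0.025,0],"turn":0,"gripper":1},
])

```text
time_s: 7.33
tcp_pos: [0.5585, 0.0209, 0.0794]
eef_rot: [-180.0, 0.0, -174.9]
contact_force: [1.6, 0.2, 0.2]
gripper_width: 0.0872
gripper_force: 0.0
```

```bash
python3 - <<'E'
from h import *
cap('wrist','w4.png'); togo([.5127,.0205,.0795])
E
```

```text
t 7.38 tcp [0.5574 0.0207 0.0792] rot [-1.8000e+02 -2.0000e-02 -1.7487e+02] F [-0.3 -0.2  0. ] w 0.0879
slide [ 0.297  0.026 -0.002] turn None
```

View pics/w4.png

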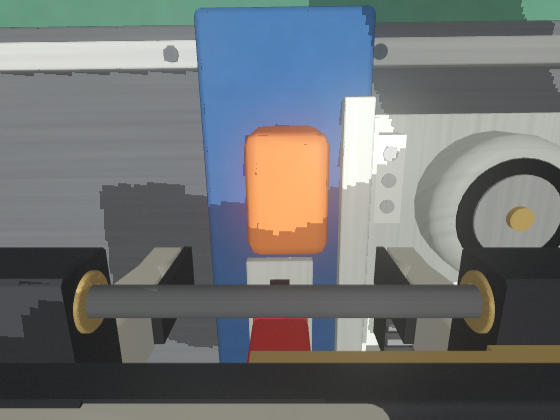

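The fingers straddle the gap between the handle's edge (row 253) and the lock's face (row 318). I'll convert those rows to world positions before closing.

```bash
python3 - <<'E'
from h import *
c=cap('wrist'); print('handle +x edge',ray(c,287,252,.114),'lock -x top edge range',ray(c,283,318,.112), ray(c,283,318,.0785))
print('tcp px',proj(c,[.5574,.0207,.0792]))
E
```

```text
handle +x edge [0.53521601 0.01966524 0.114     ] lock -x top edge range [0.56472759 0.02077225 0.112     ] [0.58665588 0.02267857 0.0785    ]
tcp px [284.25004992 265.85256378]
```

send_rows([
  {"slide":[0.02,0,0],"turn":0,"gripper":0},
  {"slide":[0.02,0,0],"turn":0,"gripper":0},
  {"slide":[0.02,0,0],"turn":0,"gripper":0},
  {"slide":[0.02,0,0],"turn":0,"gripper":0},
  {"slide":[0.02,0,0],"turn":0,"gripper":0},
], newtons=10)

```text
time_s: 7.85
tcp_pos: [0.5541, 0.0204, 0.0798]
eef_rot: [180.0, 0.0, -174.8]
contact_force: [0.6, 0.5, 1.1]
gripper_width: 0.06
gripper_force: 0.0
```

send_rows([
  {"slide":[0,0,0],"turn":0,"gripper":0},
  {"slide":[0,0,0],"turn":0,"gripper":0},
  {"slide":[0,0,0],"turn":0,"gripper":0},
  {"slide":[0,0,0],"turn":0,"gripper":0},
  {"slide":[0,0,0],"turn":0,"gripper":0},
])

```text
time_s: 8.27
tcp_pos: [0.5541, 0.0204, 0.0795]
eef_rot: [-180.0, -0.0, -174.9]
contact_force: [0.5, 0.4, 0.2]
gripper_width: 0.0265
gripper_force: 0.0
```

send_rows([
  {"slide":[0,0,0],"turn":0,"gripper":0},
  {"slide":[0,0,0],"turn":0,"gripper":0},
  {"slide":[0,0,0],"turn":0,"gripper":0},
  {"slide":[0,0,0],"turn":0,"gripper":0},
  {"slide":[0,0,0],"turn":0,"gripper":0},
])

```text
time_s: 8.68
tcp_pos: [0.5541, 0.0204, 0.0795]
eef_rot: [180.0, 0.0, -174.8]
contact_force: [0.1, -0.8, 0.5]
gripper_width: 0.0009
gripper_force: 0.0
```

send_rows([
  {"slide":[-0.06,0,0],"turn":0,"gripper":0},
  {"slide":[-0.12,0,0],"turn":0,"gripper":0},
  {"slide":[-0.18,0,0],"turn":0,"gripper":0},
  {"slide":[-0.24,0,0],"turn":0,"gripper":0},
  {"slide":[-0.3,0,0],"turn":0,"gripper":0},
])

```text
time_s: 9.1
tcp_pos: [0.5999, 0.0245, 0.0794]
eef_rot: [-180.0, -0.0, -174.9]
contact_force: [-1.0, 0.7, 1.5]
gripper_width: 0.0003
gripper_force: 0.9
```

send_rows([
  {"slide":[-0.015,0,0],"turn":0,"gripper":0},
  {"slide":[-0.03,0,0],"turn":0,"gripper":0},
  {"slide":[-0.045,0,0],"turn":0,"gripper":0},
  {"slide":[-0.06,0,0],"turn":0,"gripper":0},
  {"slide":[-0.07,0,0],"turn":0,"gripper":0},
])

```text
time_s: 9.52
tcp_pos: [0.6091, 0.0253, 0.0793]
eef_rot: [-180.0, -0.0, -174.9]
contact_force: [-1.8, 0.8, -1.7]
gripper_width: 0.0001
gripper_force: 0.8
```

send_rows([
  {"slide":[-0.005,0,0],"turn":0,"gripper":0},
  {"slide":[-0.01,0,0],"turn":0,"gripper":0},
  {"slide":[-0.015,0,0],"turn":0,"gripper":0},
  {"slide":[-0.015,0,0],"turn":0,"gripper":0},
  {"slide":[-0.015,0,0],"turn":0,"gripper":0},
])

```text
time_s: 9.93
tcp_pos: [0.6116, 0.0255, 0.0796]
eef_rot: [-180.0, 0.0, -174.8]
contact_force: [-1.0, -0.4, -2.1]
gripper_width: 0.0007
gripper_force: 0.6
```

send_rows([
  {"slide":[-0.01,0,0],"turn":0,"gripper":0},
  {"slide":[-0.02,0,0],"turn":0,"gripper":0},
  {"slide":[-0.025,0,0],"turn":0,"gripper":0},
  {"slide":[-0.025,0,0],"turn":0,"gripper":0},
  {"slide":[-0.025,0,0],"turn":0,"gripper":0},
])

```text
time_s: 10.35
tcp_pos: [0.6129, 0.0255, 0.0796]
eef_rot: [-180.0, -0.3, -174.9]
contact_force: [-11.8, 1.1, 7.6]
gripper_width: 0.0002
gripper_force: 5.6
```

send_rows([
  {"slide":[-0.005,0,0],"turn":0,"gripper":0},
  {"slide":[-0.01,0,0],"turn":0,"gripper":0},
  {"slide":[-0.015,0,0],"turn":0,"gripper":0},
  {"slide":[-0.015,0,0],"turn":0,"gripper":0},
  {"slide":[-0.015,0,0],"turn":0,"gripper":0},
])

```text
time_s: 10.77
tcp_pos: [0.613, 0.0252, 0.0795]
eef_rot: [-180.0, -0.5, -174.9]
contact_force: [-18.0, 1.4, 12.6]
gripper_width: 0.0007
gripper_force: 9.3
```

The lock is on its stop: 18 N with no further motion. Backing off, lifting, then checking.

send_rows([
  {"slide":[0.03,0,0],"turn":0,"gripper":0},
  {"slide":[0.08,0,0],"turn":0,"gripper":0},
  {"slide":[0.12,0,0],"turn":0,"gripper":0},
  {"slide":[0.12,0,0],"turn":0,"gripper":0},
  {"slide":[0.12,0,0],"turn":0,"gripper":0},
])

```text
time_s: 11.18
tcp_pos: [0.5999, 0.0246, 0.0799]
eef_rot: [180.0, 0.1, -174.8]
contact_force: [0.2, -0.8, -0.6]
gripper_width: 0.0005
gripper_force: 0.0
```

send_rows([
  {"slide":[0,0,-0.15],"turn":0,"gripper":0},
  {"slide":[0,0,-0.35],"turn":0,"gripper":0},
  {"slide":[0,0,-0.55],"turn":0,"gripper":0},
  {"slide":[0,0,-0.8],"turn":0,"gripper":0},
  {"slide":[0,0,-1],"turn":0,"gripper":0},
])

```text
time_s: 11.6
tcp_pos: [0.6005, 0.0244, 0.2323]
eef_rot: [-180.0, 0.1, -174.8]
contact_force: [0.5, 0.2, 1.0]
gripper_width: 0.0006
gripper_force: 0.0
```

send_rows([
  {"slide":[0.2,-0.2,0],"turn":0,"gripper":0},
  {"slide":[0.4,-0.4,0],"turn":0,"gripper":0},
  {"slide":[0.6,-0.6,0],"turn":0,"gripper":0},
  {"slide":[0.7,-0.8,0],"turn":0,"gripper":0},
  {"slide":[0.7,-1,0],"turn":0,"gripper":0},
])

```text
time_s: 12.02
tcp_pos: [0.5061, -0.1356, 0.2307]
eef_rot: [180.0, 0.1, -174.8]
contact_force: [0.3, 0.1, 0.1]
gripper_width: 0.0001
gripper_force: 0.0
```

```bash
python3 - <<'E'
from h import *
t=cap('top')['img'][140:240,205:345]; s=cap('scene')['img'][195:305,200:350]
a=cv2.resize(t,(400,286),interpolation=cv2.INTER_CUBIC); b=cv2.resize(s,(400,293),interpolation=cv2.INTER_CUBIC)
cv2.imwrite('pics/f.png',cv2.resize(np.vstack([a,b]),None,fx=1.03,fy=1.03)[:,:,::-1]); togo([.5,0,.2])
E
```

```text
t 12.12 tcp [ 0.5085 -0.1374  0.2303] rot [-1.7996e+02  9.0000e-02 -1.7501e+02] F [-0.9  0.8  0.2] w 0.0006
slide [-0.023  0.918  0.201] turn None
```

View pics/f.png

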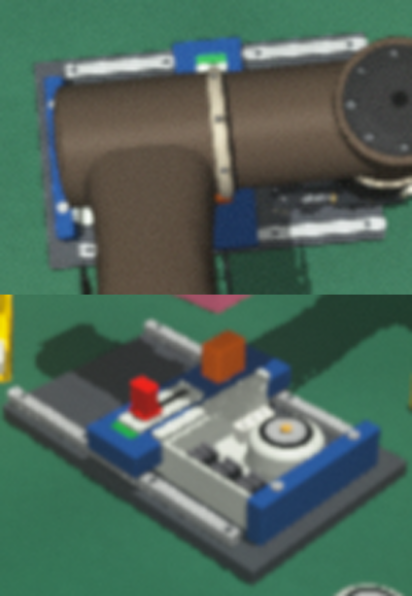

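The scene view shows the chassis flat and tight between jaw plate (190,430) and fixed jaw (310,490). The red lock (145,398) is at the green bar (125,430), and the arm is clear. Handing in.

```bash
python3 -c "
from h import *
print(order.close_job())"
```

```text
the job is handed in; nothing more can be done
None
```

I clamped the chassis square between the carriage and the fixed jaw, then slid the red lock to its end stop at the green bar, and handed the job in at about 12 s with the arm clear; no verdict came back.

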